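# Catch and lower the lid of the stamp case

### The job

Knock the prop rod of the open stamp case sideways with the fingers so that the lid falls, catch the lid on a finger from below while it is still well open, and lower it gently until it is fully shut, without letting it drop or bang, the rod lying folded inside. The tooled leather on top of the lid and its tab is freshly finished, so do not touch that side at all and do not pinch the lid or lift it noticeably further open. Leave everything else on the bench where it stands.

Things in the scene. Friction and masses are not known exactly. Their poses are not given: they have to be found in the camera images.
- case: Fixed wooden stamp case, an open box 140 mm (its x, front to back) by 260 mm (its y) by 85 mm high, walls 7 mm. Origin: centre of its underside, on the bench. Its front is its -x side; the lid is hinged along the top of its back wall (x = +70 mm, height 86 mm). Its front looks to the robot's right (world -y), give or take 25 degrees.
- lid (a joint): Lid angle in rad: 0 is shut (flat on the rim), growing as it opens; starts at about 0.69 (40 degrees), resting on the prop rod's tip. The hinge is free: unsupported, the lid falls and slams. Wooden board 8 mm thick, 140 by 260 mm, with a tab in the middle of its front edge. Lid and panel weigh 0.2 to 0.4 kg: 1 to 2 N at the tab.
- lid_hinge (a point): Middle of the hinge axis, at the lower rear edge of the lid. The axis runs along the case's y.
- lid_edge (a point): Middle of the lower front edge of the lid's lifting tab, 178 mm from the hinge axis; moves with the lid. The tab is 140 mm wide (70 either side of this point) and, when shut, reaches 38 mm beyond the case's front wall, so that a finger can stay under it until the lid is down. Site axes at lid angle 0 are the case's.
- panel (a point): Tooled brown leather glued on the upper face of the lid: a piece of 105 by 220 by 4 mm on the board (this point is the centre of its underside) and one of 40 by 128 by 4 mm on the tab, ending 8 mm short of the tab's front edge. Not to be touched.
- prop (a joint): Prop rod angle in rad: 0 is upright (leaning 5 degrees to the case's +y on a stop), holding the lid up; positive swings the tip towards the case's -y and down; at 1.66 (stop) it lies level inside the front wall, below the rim. Past 0.15 it falls by itself, the lid with it. 1 to 3 N near the tip push it aside.
- prop_tip (a point): Tip of the prop rod: steel rod 8 mm in diameter, 110 mm from pivot to this point (the rod's round end stands 4 mm past it). The pivot lies 52 mm in front of the case's centre, 5 mm to its -y, 70 mm above the bench. The rod stands just behind the tab's edge, under the lid.
- wax_block: Bystander: wax block 45 x 30 x 25 mm lying inside the case, at its rear. Origin under its centre.
- round_box: Bystander: round tooled leather box, 98 mm across, 55 mm high. Origin under its centre.
- maul: Bystander: maul standing on its head, head up to 72 mm across and 90 mm high, black handle up to 220 mm. Origin under its centre.
- glue_jar: Bystander: amber glass jar, 64 mm across, 75 mm high. Origin under its centre.
- dye_bottle: Bystander: white bottle with a black cap, 48 mm across, 120 mm high. Origin under its centre.
- water_bowl: Bystander: white bowl, 100 mm across, 45 mm high. Origin under its centre.
- slicker: Bystander: turned dark wooden edge slicker standing upright, 36 mm across, 88 mm high. Origin under its centre.

How it is judged:
By the outcome, as a careful person would: the job done as asked, in the order asked, and still so for the second after the job is handed in, with the robot touching nothing.
It also fails if it takes over 48 s, if anything falls off the work surface, if the arm or the gripper's body presses on something with over 40 N, if the wrist force passes 120 N, or if a joint passes its speed limit or range.

### The arm

A 7-joint arm with a two-finger parallel gripper is mounted at the origin on the work surface. World frame = base frame: x ahead of the robot, y to its left, z up, the work surface at z = 0. Lengths are in m, angles in rad, forces in N, time in s.
With the tool pointing down it reaches from about 0.375 to 0.925 m from the base axis. Payload 3.1 kg.
Tool frame: the origin (TCP) lies between the finger pads; the fingertips stand 19 mm ahead of it and the grasp point (between the pads) is the TCP; z points along the fingers, y is the direction in which the jaws open and shut (so a half turn about z gives the same grasp; the last joint's range is limited). The gripper opens to 85 mm and grips with 20 to 120 N. Pads are 22 mm wide; open, the fingers measure 114 mm over their backs; the gripper's body (76 mm by 85 mm) begins 54 mm behind the grasp point. The pads swing forward as they close: fully open they stand 13 mm farther back than shut.
Start: joints at [1.098, 0.383, 0.044, 1.598, -0.018, 1.161, -0.05], TCP at [0.238, -0.605, 0.25] pointing down, gripper open.
Joint ranges: [-2.61, 2.61], [-0.41, 2.15], [-1.48, 1.57], [0, 2.5], [-1.57, 4.71], [0.05, 1.97], [-2.85, 2.85]. Speed limits (rad/s): [2.79, 2.79, 3.14, 3.14, 3.14, 3.14, 3.14].

### API

Orientations are given as a unit quaternion [x, y, z, w].
In Python, from bench import move_ptp, movel, move_j, move_gripper, pause, inverse_kinematics, read_camera, camera_params, MotionError, sign_off, look_for, tip_of, read_time_s, read_qpos, read_joint_vel, read_effort, read_eef_pos, read_tcp_rot, read_ft_force, read_ft_torque, read_finger_gap gives the robot as it stands. Calls block until the motion is done:
- move_ptp(position, orientation): joint-space move of the TCP to a pose.
- movel(position, orientation=None, speed=0.15): straight line of the TCP; orientation=None keeps the orientation; speed is the mean speed in m/s.
- move_j(angles): joint-space move.
- move_gripper(opening, effort=None): finger opening in m; effort is the grip in N (None keeps the last); returns when the fingers have stopped.
- pause(seconds).
- inverse_kinematics(position, orientation): joint angles nearest the present ones, or None.
- read_camera(name): name is "scene" or "side" or "wrist"; returns the picture (480x640x3 uint8, red, green, blue); there is no depth.
- camera_params(name): a dict with "K" (3x3 intrinsics, pixels), "dist_coeffs" ([k1, k2, p1, p2, k3] as OpenCV has them; the pictures are not rectified), "camera_from_world" (4x4, takes a point from world to camera coordinates). Camera axes: x right, y down, z forward; pixel columns grow to the right and rows downward; lengths in m; the calibration is good to about 2 mm. A picture is of the moment at which its call begins: read the wrist's pose just before it. camera_params takes no time and is no camera call; for the wrist camera it gives the pose at the moment of the call.
A pose or a line that the arm cannot do raises MotionError and nothing moves.
- sign_off(): hands the job in, once; it reports no verdict.
Trained networks look in the newest picture that a camera, given by its name, has taken for a name from the list of things; names that differ only in an ending like _2 or _b are one class to them, and where a whole thing is asked for, a point or a joint stands for the part that bears it (a point fixed in the world has none). Each returns a list of dicts, best first, with "confidence" (0 to 1); they miss things now and then, are a little off and sometimes report something else, mostly with a low value. They report only what shows in the picture. A call takes as long as a camera call.
- look_for(camera, name): "at" ([column, row] in pixels, amid what is visible of it).
- tip_of(camera, name): "at" ([column, row] in pixels: a listed point, or the origin of a listed thing).
Readings, each from a call of its own:
- read_time_s(): time.
- read_qpos(): joint angles.
- read_joint_vel(): joint speeds.
- read_effort(): joint torques, N m.
- read_eef_pos(): TCP position.
- read_tcp_rot(): TCP orientation.
- read_ft_force(): force on the tool from outside, world axes, zero at the start.
- read_ft_torque(): the same for the moment, N m.
- read_finger_gap(): finger opening in m.
Only numpy, scipy, OpenCV 4.12 (cv2) and the standard library are available. Lean on these libraries where they do the work, as an engineer would, in place of code of your own. Each camera call takes 0.05 s, during which the arm holds its last target.

## Working session

There is one attempt and no reset: what is moved stays moved. The work goes in short steps, each a Python script; the robot and the scene stay as the last script left them, time stands still between calls to the robot, and variables do not carry over. Pictures are saved under pics/ and viewed, and the job is handed in when it is done.

```bash
ls; mkdir -p pics
python3 - <<'E'
from bench import *
import cv2
print(read_time_s(),read_eef_pos(),read_tcp_rot())
for c in ["scene","side","wrist"]:
    im=read_camera(c); cv2.imwrite(f"pics/{c}0.png",im[:,:,::-1])
    p=camera_params(c); print(c,p)
    for n in ["lid_edge","lid_hinge","prop_tip","panel","case"]:
        print(n,[(r["at"],r["confidence"]) for r in tip_of(c,n)][:2])
E
```

```text
pics
0.0 [ 0.2376318  -0.60403405  0.24887077] [ 9.82486305e-01  1.86330102e-01 -3.04564847e-04 -1.28869370e-03]
scene {'K': array([[612.04682576,   0.        , 323.47076859],
       [  0.        , 612.04682576, 239.13249818],
       [  0.        ,   0.        ,   1.        ]]), 'dist_coeffs': array([-0.1804184,  0.       ,  0.       ,  0.       ,  0.       ]), 'camera_from_world': array([[-0.75817326,  0.65200422,  0.00798782,  0.36546927],
       [ 0.55937835,  0.65666201, -0.50585656, -0.25596119],
       [-0.33506591, -0.3790587 , -0.86258063,  1.58798623],
       [ 0.        ,  0.        ,  0.        ,  1.        ]])}
lid_edge [([324.0, 207.2], 0.65)]
lid_hinge [([348.9, 290.2], 0.79), ([340.3, 258.7], 0.27)]
prop_tip [([345.0, 344.7], 0.65), ([405.0, 411.3], 0.58)]
panel [([338.1, 259.1], 0.65)]
case [([334.0, 282.1], 0.9)]
side {'K': array([[481.11142655,   0.        , 319.50945853],
       [  0.        , 481.11142655, 240.43164461],
       [  0.        ,   0.        ,   1.        ]]), 'dist_coeffs': array([0.03789147, 0.        , 0.        , 0.        , 0.        ]), 'camera_
[... 368 characters left out ...]
)]
case [([333.4, 215.5], 0.67)]
wrist {'K': array([[356.7227327 ,   0.        , 318.39246344],
       [  0.        , 356.7227327 , 249.74043679],
       [  0.        ,   0.        ,   1.        ]]), 'dist_coeffs': array([0.01876011, 0.        , 0.        , 0.        , 0.        ]), 'camera_from_world': array([[ 3.66473994e-01, -9.30428255e-01, -2.72655413e-04,
        -6.50987313e-01],
       [-8.86525054e-01, -3.49270471e-01,  3.03452578e-01,
        -3.81170921e-02],
       [-2.82436083e-01, -1.10965762e-01, -9.52846503e-01,
         3.80080000e-01],
       [ 0.00000000e+00,  0.00000000e+00,  0.00000000e+00,
         1.00000000e+00]])}
lid_edge []
lid_hinge []
prop_tip []
panel []
case []
```

View pics/scene0.png

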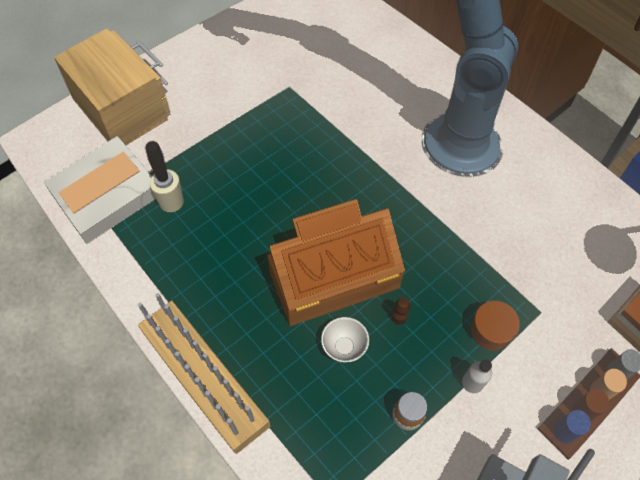

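View pics/side0.png

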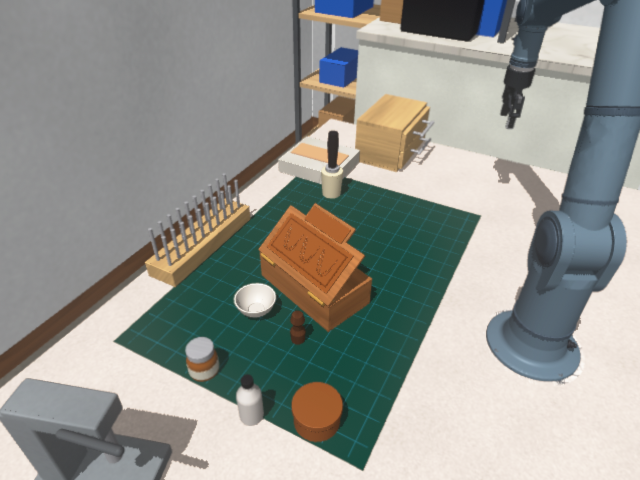

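View pics/wrist0.png

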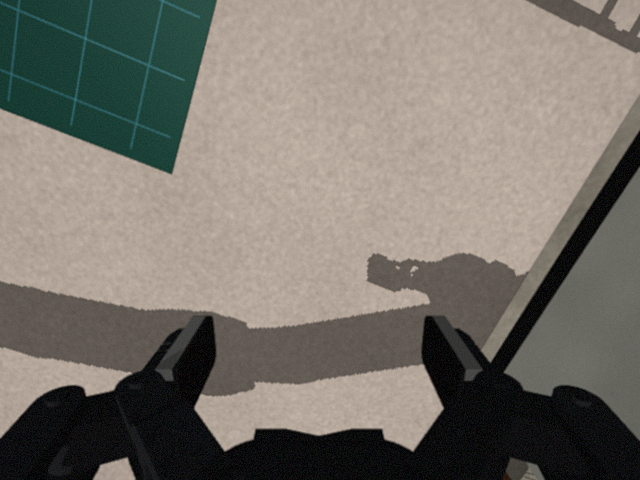

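Run:
```python
import cv2
a=cv2.imread("pics/scene0.png")[180:340,250:420]; cv2.imwrite("pics/sc.png",cv2.resize(a,None,fx=4.5,fy=3.75 if 0 else 3.7,interpolation=2))
b=cv2.imread("pics/side0.png")[195:335,245:385]; cv2.imwrite("pics/sd.png",cv2.resize(b,None,fx=4.2,fy=4.2,interpolation=2))
```

```text
(no output)
```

View pics/sc.png

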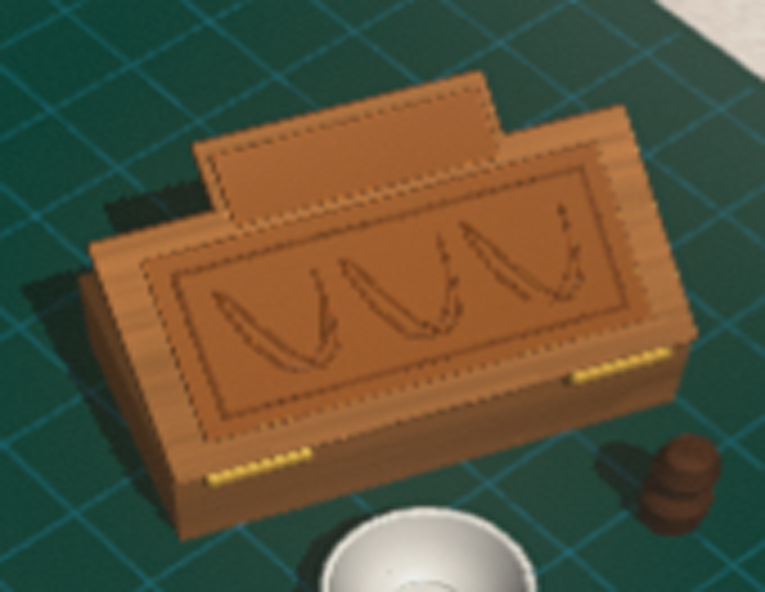

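View pics/sd.png

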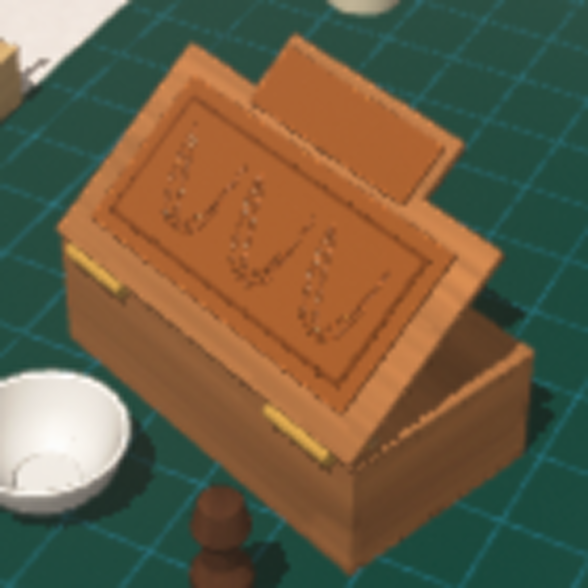

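```bash
cat > h.py <<'E'
from bench import *
import numpy as np, cv2
from scipy.optimize import least_squares
from scipy.spatial.transform import Rotation as R
def proj(p,X):
    T=p["camera_from_world"]; return cv2.projectPoints(np.atleast_2d(X).astype(float),cv2.Rodrigues(T[:3,:3])[0],T[:3,3],p["K"],p["dist_coeffs"])[0][:,0]
def lidp(th,d,y,t): # d from hinge along lid, t above lower face -> case frame
    return np.array([.07-d*np.cos(th)+t*np.sin(th)*1, y, .086+d*np.sin(th)+t*np.cos(th)])
def w(pose,P):
    x,y,a=pose[:3]; c,s=np.cos(a),np.sin(a)
    P=np.atleast_2d(P); return np.c_[x+c*P[:,0]-s*P[:,1], y+s*P[:,0]+c*P[:,1], P[:,2]]
E
cat > fit.py <<'E'
from h import *
S={'tl':(293.3,218.6),'tr':(357.1,199.5),'bl':(270,245.7),'br':(389.3,208.6),'rl':(289.6,311.1),'rr':(404.4,270),'cl':(290.4,325.9),'cr':(400,288.1)}
D={'tl':(315.7,203.6),'tr':(355.2,230),'bl':(291,205.2),'br':(364,255.7),'rl':(258.8,249.8),'rr':(328.3,305.7),'cl':(261.7,275.5),'cr':(328.8,331.2),'fb':(370,302.1),'ft':(371.7,278.3)}
ps,pd=camera_params("scene"),camera_params("side")
def pts(th):
    return {'tl':lidp(th,.178,-.07,.008),'tr':lidp(th,.178,.07,.008),'bl':lidp(th,.14,-.13,.008),'br':lidp(th,.14,.13,.008),
    'rl':lidp(th,0,-.13,.008),'rr':lidp(th,0,.13,.008),'cl':[.07,-.13,0],'cr':[.07,.13,0],'fb':[-.07,.13,0],'ft':[-.07,.13,.085]}
def res(q,det=False):
    P=pts(q[3]); r=[]
    for O,p in ((S,ps),(D,pd)):
        k=list(O); e=proj(p,w(q,[P[i] for i in k]))-np.array([O[i] for i in k])
        if det: print(dict(zip(k,e.round(1).tolist())))
        r.append(e.ravel())
    return np.concatenate(r)
s=least_squares(res,[.6,-.2,1.57,.69],loss='soft_l1')
print(s.x,np.degrees(s.x[2:]),s.cost); res(s.x,True)
np.save("pose.npy",s.x)
E
python3 fit.py
```

```text
[0.52038909 0.08602017 1.2243721  0.62605257] [70.15135377 35.87016989] 13.377122729227956
{'tl': [-0.4, -0.8], 'tr': [0.0, -1.9], 'bl': [0.1, -0.9], 'br': [-0.6, -1.8], 'rl': [0.9, -0.9], 'rr': [2.1, 0.2], 'cl': [1.0, -0.4], 'cr': [0.5, -0.7]}
{'tl': [-0.5, -0.1], 'tr': [0.4, -0.5], 'bl': [-0.6, 0.0], 'br': [0.6, -0.4], 'rl': [-2.4, -0.9], 'rr': [-1.8, -0.2], 'cl': [-1.4, -0.5], 'cr': [-1.7, 0.8], 'fb': [-1.7, 1.0], 'ft': [-0.7, -0.1]}
```

```bash
cat > a.py <<'E'
from h import *
print(read_time_s())
T=camera_params("wrist")["camera_from_world"]; Rt=R.from_quat(read_tcp_rot())
print("cam in tool",Rt.inv().apply(-T[:3,:3].T@T[:3,3]-read_eef_pos()), "view dir tool",Rt.inv().apply(T[2,:3]))
q=np.load("pose.npy"); 
import runpy
exec(open("fit.py").read().split("s=least")[0])
for th in (.68,.69):
    s=least_squares(lambda v:res([v[0],v[1],v[2],th]),q[:3],loss='soft_l1'); print(th,s.x,s.cost)
q[:3]=s.x;q[3]=.68
# tool z horizontal along case +x rotated by psi, jaw along case y
def ori(a,psi,roll,pitch=0):
    z=np.array([np.cos(a+psi)*np.cos(pitch),np.sin(a+psi)*np.cos(pitch),np.sin(pitch)])
    up=np.array([0,0,1.]);up=up-z*(up@z);up/=np.linalg.norm(up)
    # roll 0: tool x up
    M=np.c_[up,np.cross(z,up),z]; return (R.from_matrix(M)*R.from_euler('z',roll)).as_quat()
for psi in np.radians([-40,-20,0,20,40]):
  for roll in np.radians([0,90,180,270]):
    o=ori(q[2],psi,roll); out=[]
    for P in ([-.2,.03,.15],[-.06,.03,.15],[-.1,.005,.07],[-.2,.005,.07]):
        p=w(q,P)[0]; j=inverse_kinematics(p,o); out.append(None if j is None else np.round(j,2).tolist())
    print(np.degrees(psi).round(),np.degrees(roll).round(),out[0],out[2],[x is not None for x in out])
E
python3 a.py
```

```text
0.9
cam in tool [ 0.07925305  0.0010376  -0.12321007] view dir tool [-3.03494972e-01 -2.42280115e-04  9.52833009e-01]
0.68 [0.51984299 0.08475736 1.22559058] 18.849159546802028
0.69 [0.51979289 0.08451689 1.2258714 ] 20.649560109341895
-40.0 0.0 [1.96, 1.23, -0.99, 2.43, -1.2, 0.64, 1.45] [0.43, 1.04, 0.04, 2.42, 4.15, 1.77, 1.81] [True, False, True, True]
-40.0 90.0 [2.04, 1.33, -1.05, 2.43, -1.05, 0.53, -0.24] [0.43, 1.04, 0.04, 2.42, 4.15, 1.77, 0.24] [True, False, True, True]
-40.0 180.0 [1.77, 1.04, -0.83, 2.44, -1.41, 0.87, -1.56] [0.43, 1.04, 0.04, 2.42, 4.15, 1.77, -1.33] [True, False, True, True]
-40.0 270.0 [2.36, 1.93, -1.26, 2.43, 0.63, 0.43, 1.39] [0.7, 1.03, -0.17, 2.41, 4.26, 1.56, -2.81] [True, False, True, True]
-20.0 0.0 [1.26, 0.82, -0.41, 2.24, -1.25, 1.32, 1.36] [1.25, 1.13, -0.61, 2.21, -1.33, 1.02, 1.54] [True, True, True, True]
-20.0 90.0 [1.07, 0.78, -0.21, 2.25, -1.33, 1.45, -0.15] [0.99, 1.02, -0.37, 2.22, -1.49, 1.26, 0.04] [True, True, True, True]
-20.0 180.0 [0.65, 0.79, 0.21, 2.27, -1.48, 1.73, -1.65] [1.01, 1.03, -0.39, 2.22, -1.48, 1.23, -1.54] [True,
[... 939 characters left out ...]
-1.8] [0.43, 1.03, 0.08, 1.81, -1.13, 1.77, -1.81] [True, True, True, True]
20.0 270.0 [1.13, 0.97, -0.54, 1.83, -0.68, 1.59, 2.54] [0.96, 1.13, -0.55, 1.78, -0.74, 1.42, 2.6] [True, True, True, True]
40.0 0.0 [0.94, 1.02, -0.49, 1.66, -0.52, 1.81, 0.95] [0.81, 1.18, -0.53, 1.58, -0.55, 1.65, 0.93] [True, True, True, True]
40.0 90.0 [1.02, 1.06, -0.61, 1.65, -0.46, 1.78, -0.69] [0.6, 1.11, -0.26, 1.59, -0.72, 1.76, -0.47] [True, True, True, True]
40.0 180.0 [0.69, 0.95, -0.17, 1.67, -0.66, 1.91, -2.0] [0.36, 1.09, 0.06, 1.61, -0.9, 1.9, -1.88] [True, True, True, True]
40.0 270.0 [1.04, 1.07, -0.64, 1.65, -0.45, 1.77, 2.43] [0.89, 1.23, -0.65, 1.58, -0.46, 1.62, 2.42] [True, True, True, True]
```

```bash
cat >> h.py <<'E'
q=np.load("pose.npy")
def ori(a,psi=0,roll=0,pitch=0):
    z=np.array([np.cos(a+psi)*np.cos(pitch),np.sin(a+psi)*np.cos(pitch),np.sin(pitch)])
    up=np.array([0,0,1.]);up=up-z*(up@z);up/=np.linalg.norm(up)
    M=np.c_[up,np.cross(z,up),z]; return (R.from_matrix(M)*R.from_euler('z',roll)).as_quat()
def ground(p,uv):
    n=cv2.undistortPoints(np.array([[uv]],float),p["K"],p["dist_coeffs"])[0,0]
    T=p["camera_from_world"]; d=T[:3,:3].T@[n[0],n[1],1]; o=-T[:3,:3].T@T[:3,3]; return o-d*o[2]/d[2]
E
python3 - <<'E'
from h import *
q[:]=[.5198,.0846,1.2257,.68]; np.save("pose.npy",q)
print("maul",ground(camera_params("side"),(332,195)),ground(camera_params("scene"),(172,205)))
move_gripper(0.0,20)
print(read_finger_gap(),read_time_s())
o=ori(q[2]); move_ptp(w(q,[-.25,.03,.17])[0],o)
print(read_time_s(),read_eef_pos(),read_ft_force())
for c in ("wrist","scene","side"):
    cv2.imwrite(f"pics/{c}1.png",read_camera(c)[:,:,::-1])
E
```

```text
maul [ 0.67285128 -0.32576298  0.        ] [ 0.69075861 -0.32583991  0.        ]
7.082677197378091e-05 1.6667
3.4833 [ 0.40725337 -0.14144581  0.16993314] [-0.23036295  0.22862834  0.45366779]
```

View pics/wrist1.png

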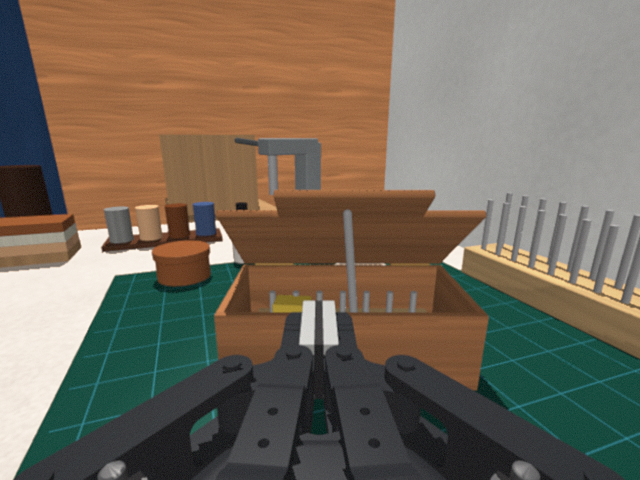

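View pics/scene1.png

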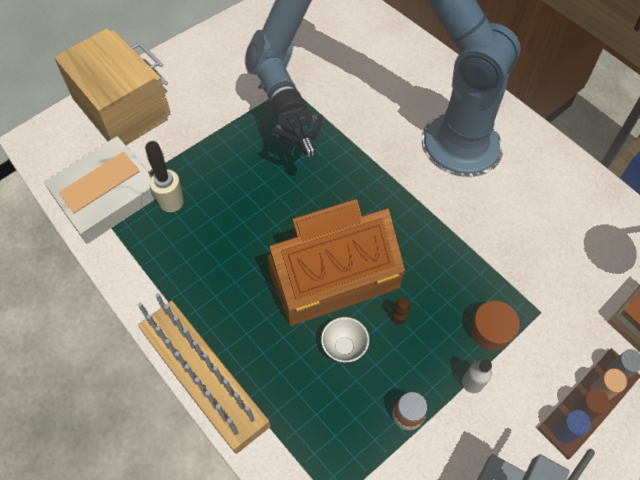

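Run:
```python
from h import *
print(repr(camera_params("wrist")), read_time_s())
np.savez("wc1.npz",**{k:v for k,v in camera_params("wrist").items()})
for n in ["lid_edge","lid_hinge","prop_tip","panel","case"]:
    print(n,[(r["at"],r["confidence"]) for r in tip_of("wrist",n)][:2]) if 0 else None
b=cv2.imread("pics/wrist1.png")[180:400,205:495]; cv2.imwrite("pics/wc.png",cv2.resize(b,None,fx=2.7,fy=2.7,interpolation=2))
```

```text
{'K': array([[356.7227327 ,   0.        , 318.39246344],
       [  0.        , 356.7227327 , 249.74043679],
       [  0.        ,   0.        ,   1.        ]]), 'dist_coeffs': array([0.01876011, 0.        , 0.        , 0.        , 0.        ]), 'camera_from_world': array([[ 0.94092846, -0.33860009,  0.00190058, -0.43286726],
       [-0.10168147, -0.28790544, -0.95224542,  0.19918376],
       [ 0.32297757,  0.89580156, -0.30532778,  0.18836797],
       [ 0.        ,  0.        ,  0.        ,  1.        ]])} 3.6333
```

View pics/wc.png

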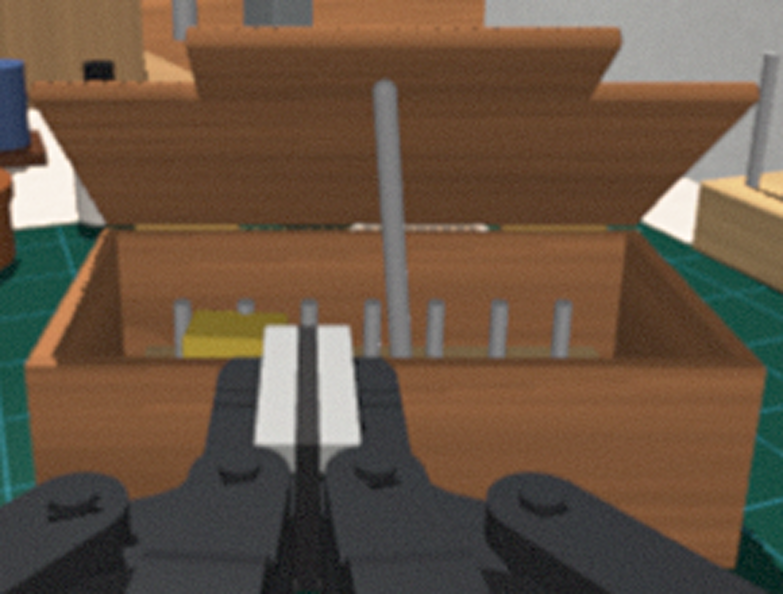

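```bash
cat > fit2.py <<'E'
from h import *
src=open("fit.py").read().split("s=least")[0]; exec(src)
z=np.load("wc1.npz"); pw={k:z[k] for k in z}
W={'TL':(275.4,197),'TR':(433.9,197),'BL':(218,216.3),'BR':(485.4,217),'HL':(244.6,262.6),'HR':(442,262.2),'FL':(216.1,316.3),'FR':(487.6,316.3),'GR':(477.2,393),'P':(347.3,211.5)}
def wp(th): return {'TL':lidp(th,.178,.07,0),'TR':lidp(th,.178,-.07,0),'BL':lidp(th,.14,.13,0),'BR':lidp(th,.14,-.13,0),'HL':lidp(th,0,.13,0),'HR':lidp(th,0,-.13,0),'FL':[-.07,.13,.085],'FR':[-.07,-.13,.085],'GR':[-.07,-.13,0],'P':[-.052,.0046,.1796]}
def rw(q,det=False):
    P=wp(q[3]);k=list(W); e=proj(pw,w(q,[P[i] for i in k]))-np.array([W[i] for i in k])
    if det: print(dict(zip(k,e.round(1).tolist())))
    return e.ravel()
for wt in (0,.5,1):
    s=least_squares(lambda v:np.r_[rw(v),wt*res(v)],q,loss='soft_l1'); print(wt,s.x,s.cost)
    rw(s.x,True)
    if wt==1: res(s.x,True)
E
python3 fit2.py
```

```text
0 [0.5245506  0.08521043 1.21503203 0.67564935] 12.047483493655804
{'TL': [-1.5, -0.3], 'TR': [2.5, 0.2], 'BL': [-1.4, -0.3], 'BR': [2.2, -0.0], 'HL': [0.8, 0.2], 'HR': [-0.7, 1.7], 'FL': [-0.7, -2.8], 'FR': [0.7, -0.8], 'GR': [-0.9, -2.8], 'P': [0.4, 1.6]}
0.5 [0.52351736 0.0844451  1.21920173 0.67634491] 22.871448600057022
{'TL': [-2.2, -0.2], 'TR': [2.3, 0.2], 'BL': [-2.4, -0.1], 'BR': [1.8, 0.0], 'HL': [-0.2, 0.6], 'HR': [-1.3, 1.8], 'FL': [-1.6, -2.0], 'FR': [0.5, -0.6], 'GR': [-1.1, -2.4], 'P': [-0.1, 1.9]}
1 [0.5226044  0.08443055 1.2230055  0.675915  ] 40.47152243629353
{'TL': [-2.9, 0.0], 'TR': [1.6, 0.3], 'BL': [-3.4, 0.2], 'BR': [1.0, 0.0], 'HL': [-1.2, 0.8], 'HR': [-2.2, 1.8], 'FL': [-2.4, -1.6], 'FR': [-0.2, -0.7], 'GR': [-1.7, -2.5], 'P': [-0.8, 1.9]}
{'tl': [-0.9, -0.3], 'tr': [0.0, -1.5], 'bl': [-0.7, -0.3], 'br': [-0.7, -1.3], 'rl': [-0.5, -0.7], 'rr': [0.9, 0.6], 'cl': [-0.3, -0.4], 'cr': [-0.7, -0.5]}
{'tl': [-2.6, -2.1], 'tr': [-1.7, -2.5], 'bl': [-2.5, -1.6], 'br': [-1.3, -2.0], 'rl': [-2.8, -1.4], 'rr': [-2.6, -0.9], 'cl': [-1.8, -1.2], 'cr': [-2.3, 0.0], 'fb': [-2.3, 0.3], 'ft': [-1.3, -0.8]}
```

Run:
```python
from h import *
q[:]=[.5233,.0845,1.219,.677]; np.save("pose.npy",q)
o=ori(q[2])
movel(w(q,[-.15,.033,.152])[0],o,speed=.12)
movel(w(q,[-.061,.033,.152])[0],o,speed=.08)
print(read_time_s(),read_eef_pos(),w(q,[-.061,.033,.152]),read_ft_force())
for c in ("wrist","side"):
    cv2.imwrite(f"pics/{c}2.png",read_camera(c)[:,:,::-1])
```

```text
5.9083 [0.47148334 0.03789477 0.15172179] [[0.47130141 0.03860722 0.152     ]] [-0.53218845  0.42704661  1.18074618]
```

View pics/wrist2.png

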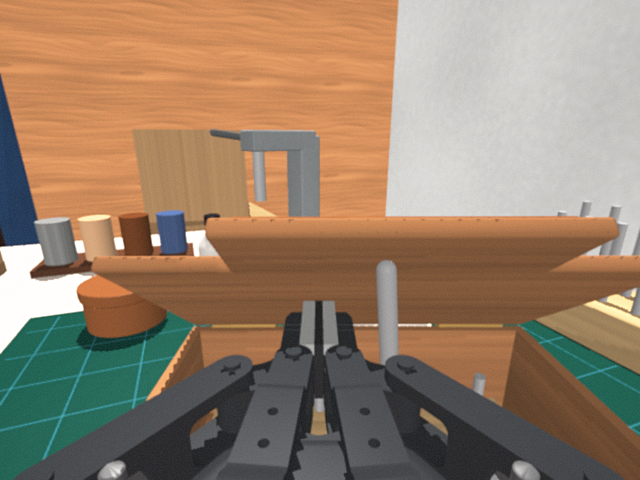

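View pics/side2.png

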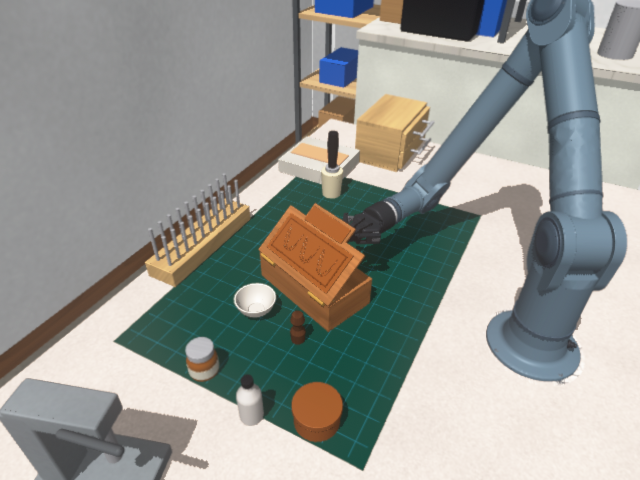

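Run:
```python
from h import *
o=ori(q[2])
movel(w(q,[-.061,.033,.157])[0],o,speed=.03)
print(read_eef_pos(),read_ft_force())
movel(w(q,[-.061,-.008,.157])[0],o,speed=.1)
f=[read_ft_force().round(2).tolist() for _ in range(1)]
print(read_time_s(),f)
pause(.3)
print(read_time_s(),read_eef_pos(),w(q,[-.061,-.008,.157]),read_ft_force())
for c in ("wrist","side"):
    cv2.imwrite(f"pics/{c}3.png",read_camera(c)[:,:,::-1])
```

```text
[0.47136154 0.03850691 0.15721874] [-0.60198549  0.46228166  0.10940893]
6.8833 [[-1.33, -0.25, -0.1]]
7.1833 [0.50925459 0.02468503 0.15692641] [[0.50979038 0.02447925 0.157     ]] [-0.2812152   0.18269451  0.11753185]
```

View pics/wrist3.png

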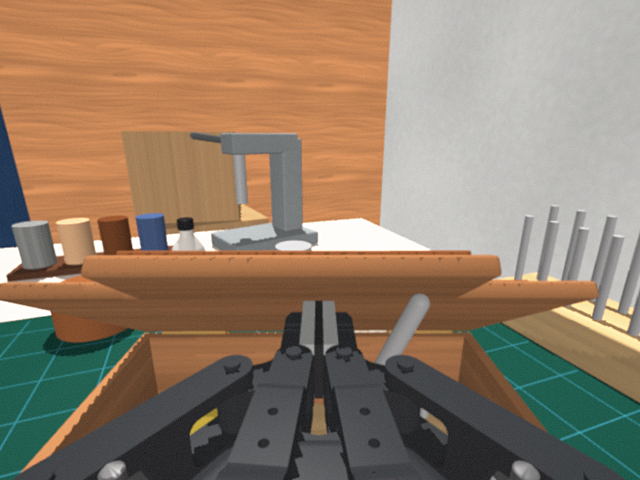

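View pics/side3.png

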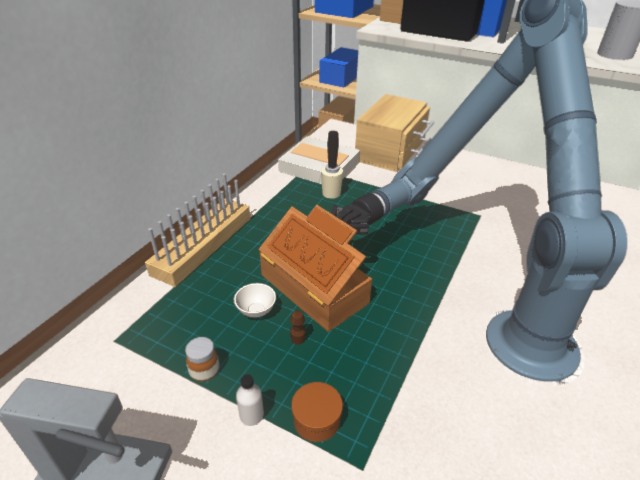

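Run:
```python
from h import *
pause(.4)
print(read_time_s(),read_eef_pos(),read_ft_force(),read_ft_torque())
im=read_camera("wrist")[:,:,::-1]
np.savez("wc4.npz",**camera_params("wrist"))
cv2.imwrite("pics/wrist4.png",im)
cv2.imwrite("pics/wc4.png",cv2.resize(im[230:430,200:520],None,fx=2.5,fy=2.5,interpolation=2))
a=cv2.imread("pics/wrist3.png"); print(np.abs(a.astype(int)-im).mean(), np.abs(a.astype(int)-im)[230:430,200:520].mean())
```

```text
7.6833 [0.50980171 0.02446225 0.1570061 ] [-0.48158766 -0.47130478 -0.09980202] [-0.96658091  0.35046895  0.02387026]
3.9709657118055555 5.5709375
```

View pics/wc4.png

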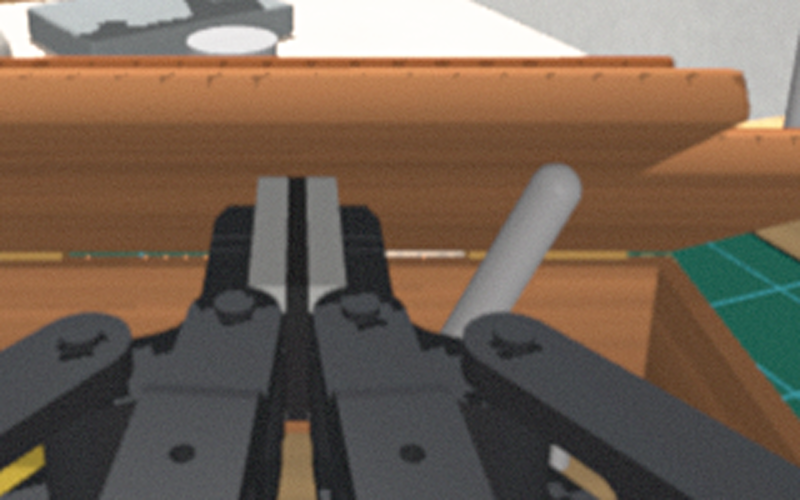

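```bash
cat > ms.py <<'E'
from h import *
src=open("fit2.py").read()
def fr(n=10):
    return np.mean([(pause(.02),read_ft_force())[1] for _ in range(n)],0)
E
python3 - <<'E'
from ms import *
A=[(pause(.02),read_ft_force())[1] for _ in range(12)]
print(read_time_s(),np.mean(A,0),np.std(A,0))
im=read_camera("wrist")[:,:,::-1]; cv2.imwrite("pics/wrist5.png",im)
# what lid/rod angle matches: project candidates
z=np.load("wc4.npz"); p={k:z[k] for k in z}
for th in (.55,.6,.65): print(th,proj(p,w(q,[lidp(th,.178,.07,0),lidp(th,.178,-.07,0),lidp(th,.14,-.13,0)])).round(1).tolist())
for a in (.3,.5,.7,.9): 
    l=.0873-a; print(a,proj(p,w(q,[[-.052,-.005+.114*np.sin(l),.07+.114*np.cos(l)],[-.052,-.005+.05*np.sin(l),.07+.05*np.cos(l)]])).round(1).tolist())
E
```

```text
7.9333 [-0.05692532 -0.11750004  0.02263843] [0.30966398 0.43941124 0.3664381 ]
0.55 [[69.1, 317.9], [507.0, 318.2], [604.8, 323.7]]
0.6 [[74.3, 290.2], [503.2, 290.5], [601.3, 306.9]]
0.65 [[80.1, 263.9], [498.9, 264.3], [597.2, 290.6]]
0.3 [[367.2, 276.2], [331.5, 405.1]]
0.5 [[420.0, 292.3], [352.4, 410.8]]
0.7 [[465.9, 317.2], [371.1, 419.7]]
0.9 [[502.3, 348.8], [386.8, 431.2]]
```

Run:
```python
from ms import *
o=ori(q[2])
movel(w(q,[-.063,-.008,.150])[0],o,speed=.03)
print(read_time_s(),fr())
cv2.imwrite("pics/wrist6.png",read_camera("wrist")[:,:,::-1])
```

```text
8.375 [0.08155535 0.05865259 0.06152302]
```

View pics/wrist6.png

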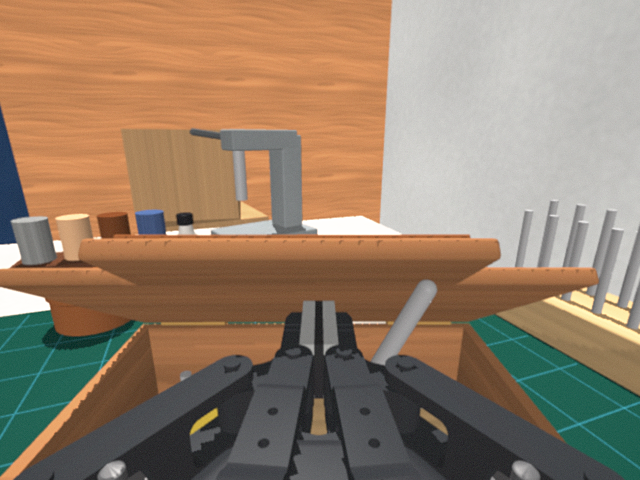

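Run:
```python
from ms import *
o=ori(q[2])
movel(w(q,[-.063,-.052,.150])[0],o,speed=.12)
print(read_time_s(),read_ft_force())
print(read_time_s(),fr())
cv2.imwrite("pics/wrist7.png",read_camera("wrist")[:,:,::-1])
```

```text
9.1083 [-0.65529255 -0.59658494 -1.02500996]
9.1083 [ 0.76215281 -0.84114127 -1.26304576]
```

View pics/wrist7.png

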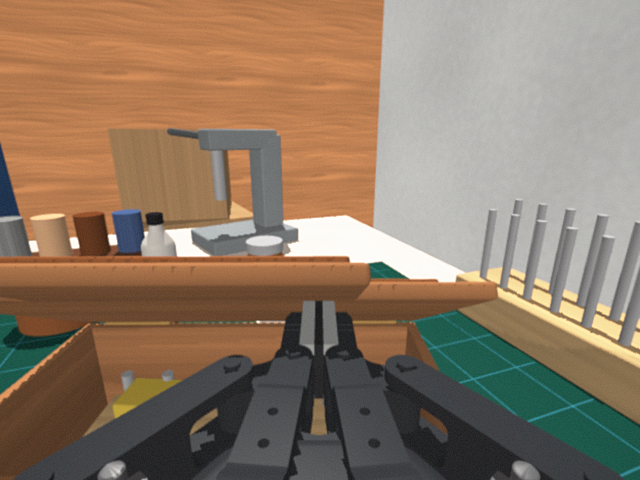

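Run:
```python
from ms import *
o=ori(q[2])
movel(w(q,[-.070,-.035,.1435])[0],o,speed=.03)
print(read_time_s(),fr(5))
cv2.imwrite("pics/wrist8.png",read_camera("wrist")[:,:,::-1])
movel(w(q,[-.102,-.025,.114])[0],o,speed=.03)
print(read_time_s(),read_eef_pos(),fr())
cv2.imwrite("pics/wrist9.png",read_camera("wrist")[:,:,::-1])
cv2.imwrite("pics/side9.png",read_camera("side")[:,:,::-1])
```

```text
10.125 [-1.35690635 -1.06645238 -0.69871197]
11.9 [ 0.51165712 -0.0198182   0.11413207] [ 0.1248202  -0.17574565 -1.55954676]
```

View pics/wrist8.png

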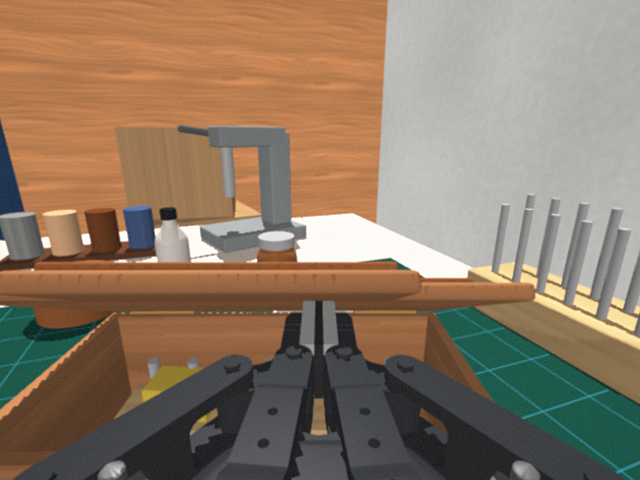

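View pics/wrist9.png

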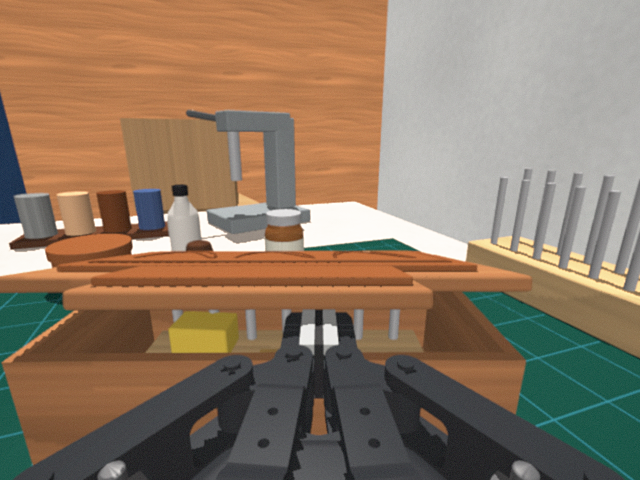

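View pics/side9.png

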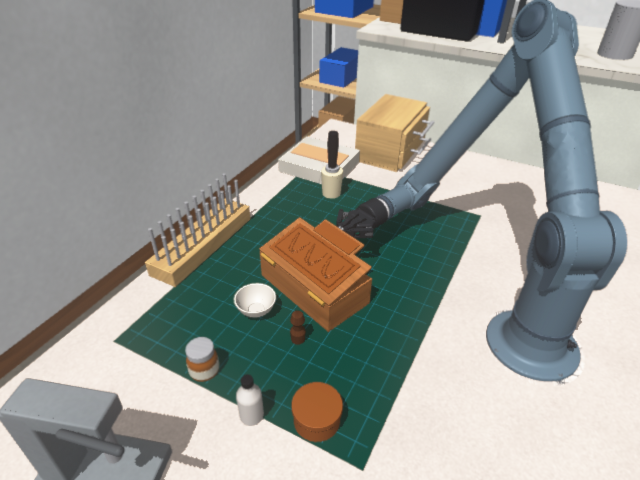

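Run:
```python
from ms import *
o=ori(q[2])
movel(w(q,[-.102,-.02,.084])[0],o,speed=.025)
print(read_time_s(),read_eef_pos(),fr())
cv2.imwrite("pics/wrist10.png",read_camera("wrist")[:,:,::-1])
for z in (.081,.078,.076,.074,.072):
    movel(w(q,[-.102,-.02,z])[0],o,speed=.01)
    f=fr(15); print(z,read_time_s(),read_eef_pos()[2],f)
cv2.imwrite("pics/wrist11.png",read_camera("wrist")[:,:,::-1])
```

```text
13.5333 [ 0.50698949 -0.0180868   0.0841371 ] [ 0.90429022 -0.74427851 -1.38855244]
0.081 14.45 0.08098467459423483 [ 0.6597781  -1.27900932 -1.64669739]
0.078 15.15 0.0780296518358314 [ 0.32535117 -1.01093509 -1.52207711]
0.076 15.75 0.07601199182485034 [-0.17371411 -0.86525878 -1.44807292]
0.074 16.35 0.07419294837465334 [-0.10320684  0.08692327 -0.05329794]
0.072 16.95 0.07202499054065288 [ 0.01233241 -0.08888027  0.2267505 ]
```

View pics/wrist11.png

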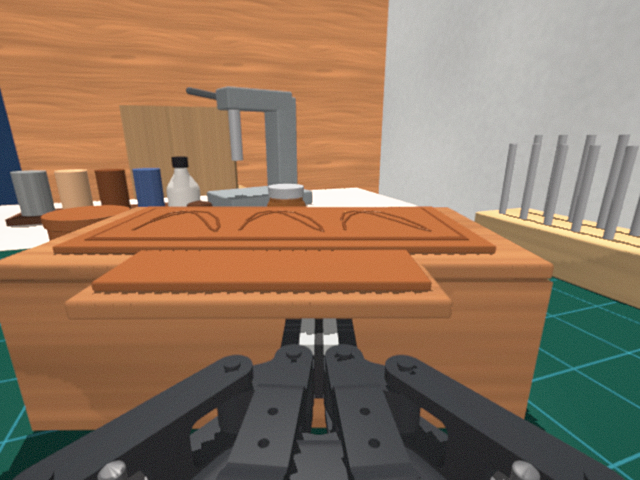

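Run:
```python
from ms import *
o=ori(q[2])
movel(w(q,[-.102,-.02,.063])[0],o,speed=.03)
movel(w(q,[-.27,-.02,.066])[0],o,speed=.1)
print(read_time_s(),read_ft_force())
for c in ("wrist","side","scene"): cv2.imwrite(f"pics/{c}12.png",read_camera(c)[:,:,::-1])
p=camera_params("wrist")
for th in (0,.02,.05): print(th,proj(p,w(q,[lidp(th,.178,.07,0),lidp(th,.178,-.07,0),[-.07,.13,.085],[-.07,-.13,.085]])).round(1).tolist())
im=cv2.imread("pics/wrist12.png"); cv2.imwrite("pics/w12.png",cv2.resize(im[190:380,180:480],None,fx=2.6,fy=2.6,interpolation=2))
```

```text
19.2833 [-0.431511    0.57974565 -1.02979312]
0 [[205.7, 210.8], [378.6, 211.1], [152.2, 203.4], [437.8, 203.8]]
0.02 [[205.2, 206.5], [378.8, 206.7], [152.2, 203.4], [437.8, 203.8]]
0.05 [[204.7, 199.8], [379.1, 200.1], [152.2, 203.4], [437.8, 203.8]]
```

View pics/w12.png

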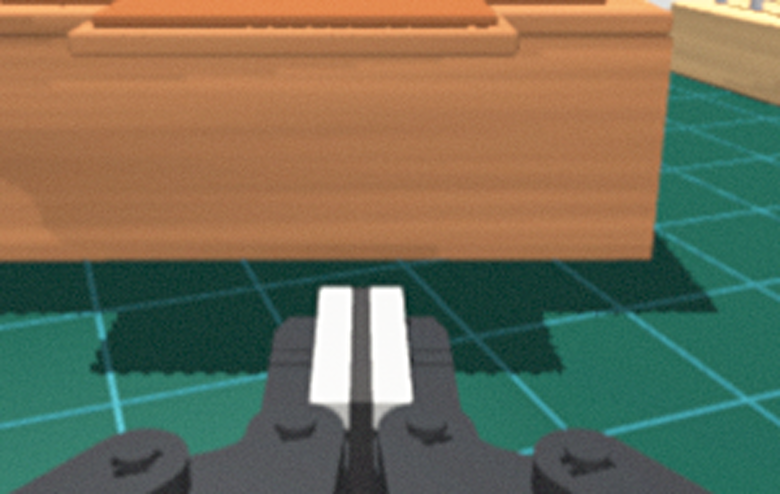

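View pics/side12.png

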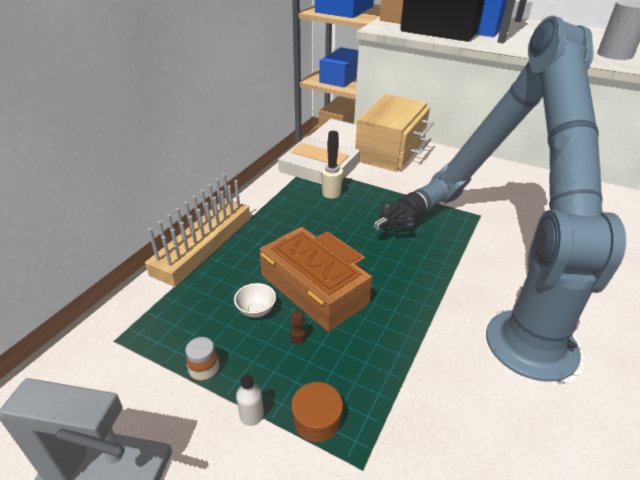

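View pics/scene12.png

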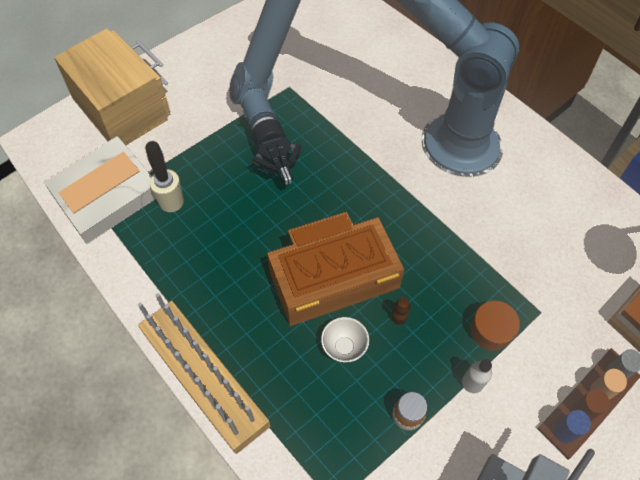

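The wrist view shows no gap between lid and rim. The tab's lower edge is at row 210.4, against 210.8 predicted for a fully shut lid. The side and scene views show the gripper clear of the case and the bystanders where they were.

Run:
```python
from bench import *
pause(.3); print(read_time_s(),read_ft_force()); sign_off()
```

```text
19.7333 [-0.34053493  0.17120949  0.92808894]
the job is handed in; nothing more can be done
```

The lid is shut and the job is handed in, at 19.7 s on the robot's clock.

- **Knocking the rod:** It took two knocks with the closed fingers, from under the lid. After the first, the rod stopped at about 0.5 rad, still carrying the lid at about 0.62 rad. I dropped the fingers 7 mm to stay under the lid and pushed again. The rod fell away and the lid landed on the fingers at about 0.58 rad.
- **Lowering the lid:** I lowered it slowly from underneath. The load on the fingers stayed at about 1.5 N until the lid met the rim, and fell to zero between TCP heights of 76 and 74 mm. I then dropped the fingers 11 mm and drew them straight back.

**Last checks:**
- **Lid:** No gap showed between lid and rim in the final wrist picture, and the tab edge sat where a shut lid should be.
- **Bystanders:** They looked unmoved in the side and scene views. I could not see the wax block after the lid shut.
- **Leather:** No move was planned above the lid and no picture showed contact with the leather.
- **Rod:** I never saw it lying flat. It was gone from the wrist view once the lid was caught, and the lid shut fully without resistance.
- **Force readings:** They scattered by about 0.4 N per sample. The last two, with the gripper clear, read about 1 N in opposite directions, which I took as noise.

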